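# Put the dye-house crocks back together

## Task

The two washed and dried crocks must be put back together for storage with all their parts. First the tall blue crock: lay the wooden drop lid flat on the ledge inside it, set the white bell weight over the drop lid's knob, then seat the blue cover on the crock; after that stand the steel cup upright inside the low brown crock and seat the brown cover on it. Let everything go at rest and leave the amber jar, the brush and the dark board where they are.

Things in the scene. Friction and masses are not known exactly. Their poses are not given: they have to be found in the camera images.
- tall_crock: Tall round blue glazed crock, fixed to the table, open at the top: 130 outside diameter, 106 high, wall 9, mouth and bore 112 inside. A level ledge runs round the inside, its top 40 above the table (66 below the rim); the hole within the ledge is 68 across. Fingers working in the bore must not be opened wide. Origin: centre of its underside; z up. Sizes in mm.
- low_crock: Low round brown terracotta crock, fixed to the table, open at the top: 130 outside diameter, 66 high, wall 9, 112 inside, flat inner floor 8 above the table, no ledge. Fingers working in the bore must not be opened wide. Origin: centre of its underside; z up. Sizes in mm.
- drop_lid: Loose flat disc of pale wood, 96 diameter, 8 thick, with a dark wooden centre knob on top, 22 diameter and 16 high (top at 24), about 60 g. It fits down the tall crock's bore and rests on its ledge. Origin: centre of its underside; z up. Sizes in mm.
- weight: Loose white ceramic bell weight, 64 diameter, body 28 high, with a centre knob on top 22 diameter and 18 high (top at 46), about 300 g. Its underside is hollow: a round cavity 44 across and 18 deep that goes over the drop lid's knob, so that its rim rests on the disc. Origin: centre of its underside; z up. Sizes in mm.
- blue_cover: Loose blue glazed cover with a pale wooden knob: plate 130 diameter, 8 thick; below it a round locating step 92 diameter, 6 deep, that drops into a crock's mouth so that the plate lies on the rim. Centre knob on the plate 24 diameter, 22 high, from 14 to 36 above the origin. About 250 g. Belongs to the tall blue crock. Origin: centre of the underside of the step (so 6 below the rim when seated); z up. Sizes in mm.
- brown_cover: Loose terracotta brown cover with a dark wooden knob, same shape, sizes and origin as the blue cover (plate 130 diameter, step below 92 diameter and 6 deep, knob 24 diameter, from 14 to 36 above the origin), about 250 g. Belongs to the low brown crock. Sizes in mm.
- cup: Loose small steel cup without handle, open at the top, 40 outside diameter, 44 high, wall 3, about 90 g. Starts upright. Origin: centre of its underside; z up. Sizes in mm.
- jar: Bystander: closed amber glass jar with a white cap, 70 diameter, 85 high, loose. Leave alone. Origin: centre of its underside; z up. Sizes in mm.
- brush: Bystander: hand brush lying flat, roughly along the table edge, loose. Leave alone. Its length lies along its x axis. Sizes in mm.
- board: Bystander: loose dark wooden board 60 x 120 x 22 (x, y, z), lying flat. Leave alone. Origin: centre of its underside; z up. Sizes in mm.
Things that resemble listed ones, but are neither listed nor needed, are in the scene too. What is shaped like the brown_cover but green is not meant. Several things have the shape of the weight; the one meant has the colours described above.

How it is judged:
By the outcome, as a careful person would: the job done as asked, in the order asked, and still so for the second after the job is handed in, with the robot touching nothing.
It also fails if it takes over 144 s, if anything falls off the work surface, if the arm or the gripper's body presses on something with over 40 N, if the wrist force passes 120 N, or if a joint passes its speed limit or range.

## Robot

A 7-joint arm with a two-finger parallel gripper is mounted at the origin on the work surface. World frame = base frame: x ahead of the robot, y to its left, z up, the work surface at z = 0. Lengths are in m, angles in rad, forces in N, time in s.
With the tool pointing down it reaches from about 0.425 to 0.925 m from the base axis. Payload 6.8 kg.
Tool frame: the origin (TCP) lies between the finger pads; the fingertips stand 17 mm ahead of it and the grasp point (between the pads) lies 2 mm behind it; z points along the fingers, x is the direction in which the jaws open and shut, and the axes are right-handed (so a half turn about z gives the same grasp; the last joint's range is limited). The gripper opens to 85 mm and grips with 20 to 120 N. Pads are 22 mm wide; open, the fingers measure 114 mm over their backs; the gripper's body (76 mm by 85 mm) begins 54 mm behind the grasp point. The pads swing forward as they close: fully open they stand 13 mm farther back than shut.
Start: joints at [-1.283, 0.477, 0.022, 1.555, -0.011, 1.109, -0.083], TCP at [0.26, 0.623, 0.248] pointing down, gripper open.
Joint ranges: [-2.96, 2.96], [-0.34, 2.1], [-1.41, 1.46], [0.24, 2.44], [-1.37, 4.51], [0.17, 1.92], [-2.96, 2.96]. Speed limits (rad/s): [2.39, 2.39, 3.14, 3.14, 3.14, 3.14, 3.14].

## Interface

Orientations are given as a unit quaternion [w, x, y, z].
In Python, from station import readout, read_camera, get_calibration, bot, models gives the robot as it stands.
- The arm moves only by the tool carry_out, never from a script. Its argument "deltas" is a list of rows, each a list of 2 entries, a list of its own where there are three numbers: the shift along the tool's x, y, z in cm, then the turn about the tool's z in degrees. A call has 1 to 10 rows; each row is the pose to reach, as a shift and turn from the pose measured when the call began, along the tool's axes at that moment; what a row does not reach only later rows make up. A row lasts 1/8 s, in which the tool goes at most 62.5 mm and 10.7 degrees, less where a joint would pass 70% of its speed; a pose out of reach is approached as far as the arm can. A call with a gripper value outside its range is refused whole. "hand" is the opening, from 0 (shut) to 1 (fully open), set as the call begins (left out, the last holds). The fingers move at their own pace and stop on an object; "newtons" is the grip in N (left out, the last holds). Time passes only in rows, so rows that repeat a pose let the fingers close. It gives the time, the measured TCP pose, the force and the opening at its end, in the units of the state.
- readout.get_obs(): the state, without advancing time (a new reading comes with each control period).
- read_camera(name): name is "side" or "top" or "wrist"; returns the picture (420x560x3 uint8, red, green, blue); there is no depth.
- get_calibration(name): a dict with "fov_y" (degrees; the focal length in pixels is half the picture's height over the tangent of half this angle, whatever the lens; pixels are square), "cx", "cy" (the principal point, pixels), "world_from_camera" (4x4, takes a point from camera to world coordinates). Camera axes: x right, y down, z forward; pixel columns grow to the right and rows downward; lengths in m; the calibration is good to about 2 mm. A picture is of the moment at which its call begins: read the wrist's pose just before it. get_calibration takes no time and is no camera call; for the wrist camera it gives the pose at the moment of the call.
- bot.hand_in(): hands the job in, once; it reports no verdict.
Trained networks look in the newest picture that a camera, given by its name, has taken for a name from the list of things; names that differ only in an ending like _2 or _b are one class to them, and where a whole thing is asked for, a point or a joint stands for the part that bears it (a point fixed in the world has none). Each returns a list of dicts, best first, with "score" (0 to 1); they miss things now and then, are a little off and sometimes report something else, mostly with a low value. They report only what shows in the picture. A call takes as long as a camera call. They do not tell look-alikes from the thing itself.
- models.spot_in(query, camera): "centre" ([row, column] in pixels, amid what is visible of it).
The state is a dict: "t": time; "q": joint angles; "joint_vel": joint speeds; "joint_torque": joint torques, N m; "eef_pos": TCP position; "tool_rot": TCP orientation; "contact_force": force on the tool from outside, world axes, zero at the start; "torque": the same for the moment, N m; "gripper_width": opening from 0.0 (shut) to 1.0 (fully open).
Only numpy, scipy, OpenCV 4.12 (cv2) and the standard library are available. Lean on these libraries where they do the work, as an engineer would, in place of code of your own. Each camera call takes 0.05 s, during which the arm holds its last target. There are 200 camera calls.

## Working session

There is one attempt and no reset: what is moved stays moved. The work goes in short steps, Python scripts to look and compute and a tool call to move; the robot and the scene stay as the last step left them, time stands still between calls to the robot, and variables do not carry over. Pictures are saved under pics/ and viewed, about 12 in all and at most 16, crops included, and the job is handed in when it is done.

Besides the shell and the picture viewer there is one more tool, called after ">>>" as name(argument=value, ...) on one line, values as JSON. carry_out: Moves the arm, as the interface text tells. Its arguments: {"type":"object","properties":{"deltas":{"type":"array"},"hand":{"type":"number"},"newtons":{"type":"number"}},"required":["deltas"]}

```bash
mkdir -p pics; ls; cat > h.py <<'E'
import numpy as np, cv2
from scipy.spatial.transform import Rotation as R
from station import readout, read_camera, get_calibration, bot, models
def snap(cam,name=None):
    c=get_calibration(cam); im=read_camera(cam)
    if name: cv2.imwrite(f'pics/{name}.png',im[:,:,::-1])
    return im,c
def ray(c,rc,z):
    f=210/np.tan(np.radians(c['fov_y'])/2); M=np.array(c['world_from_camera'])
    d=M[:3,:3]@np.array([(rc[1]-c['cx'])/f,(rc[0]-c['cy'])/f,1]); o=M[:3,3]
    return o+d*(z-o[2])/d[2]
def proj(c,p):
    f=210/np.tan(np.radians(c['fov_y'])/2); M=np.array(c['world_from_camera'])
    q=M[:3,:3].T@(np.array(p)-M[:3,3]); return (q[1]/q[2]*f+c['cy'],q[0]/q[2]*f+c['cx'])
def pose():
    o=readout.get_obs(); w,x,y,z=o['tool_rot']; return np.array(o['eef_pos']),R.from_quat([x,y,z,w]),o
def delta(p):
    """world target -> tool-axis shift in cm"""
    e,r,o=pose(); return np.round(r.inv().apply(np.array(p)-e)*100,2)
E
python3 - <<'E'
from h import *
e,r,o=pose(); print(e,r.as_matrix().round(2).tolist(),o)
for cam in ['top','side']:
    im,c=snap(cam,cam+'0'); print(cam,c['fov_y'],c['cx'],c['cy'],np.round(c['world_from_camera'],3).tolist())
    for n in ['tall_crock','low_crock','drop_lid','weight','blue_cover','brown_cover','cup','jar','brush','board']:
        print(n,[(np.round(d['centre']).tolist(),round(d['score'],2),ray(c,d['centre'],0.02)[:2].round(3).tolist()) for d in models.spot_in(n,cam)][:5])
a=cv2.imread('pics/top0.png')
E
```

```text
pics
[0.26004035 0.62230389 0.24734453] [[0.39, 0.92, -0.0], [0.92, -0.39, -0.0], [-0.0, 0.0, -1.0]] {'t': 0.0, 'q': array([-1.28310729,  0.4777797 ,  0.02234698,  1.55643954, -0.0114982 ,
        1.10928413, -0.08310022]), 'joint_vel': array([-0.0009772 , -0.00030105,  0.00017014, -0.00198366,  0.00073928,
       -0.00105982,  0.00086298]), 'joint_torque': array([ 4.23439287e-04, -5.96453476e+01,  1.60813205e+00, -2.81180549e+01,
        1.25112713e-02,  9.45131615e-03,  4.52713903e-05]), 'eef_pos': array([0.26004035, 0.62230389, 0.24734453]), 'tool_rot': array([ 5.49375164e-04,  8.32322234e-01,  5.54291354e-01, -7.01744540e-04]), 'contact_force': array([ 0.2280318 , -0.19390906,  0.27609435]), 'torque': array([-0.0225903 , -0.03095175,  0.0519188 ]), 'gripper_width': 0.9991840146752314}
top 43.07083429512272 278.2081715585409 208.82541069238118 [[0.019, -0.997, 0.07, 0.427], [-1.0, -0.019, -0.004, 0.004], [0.006, -0.07, -0.998, 1.39], [0.0, 0.0, 0.0, 1.0]]
tall_crock [([160.0, 359.0], 0.66, [0.655, -0.21])]
low_crock [([165.0, 277.0], 0.74, [0.637, 0.003])]
drop_lid [([235.0, 311.0
[... 649 characters left out ...]
055], [-0.542, -0.657, 0.524, -0.698], [0.008, -0.627, -0.779, 1.062], [0.0, 0.0, 0.0, 1.0]]
tall_crock [([243.0, 372.0], 0.77, [0.672, -0.173])]
low_crock [([198.0, 316.0], 0.86, [0.642, 0.019])]
drop_lid [([266.0, 282.0], 0.63, [0.451, -0.111])]
weight [([332.0, 324.0], 0.92, [0.434, -0.305]), ([329.0, 273.0], 0.8, [0.345, -0.24])]
blue_cover [([166.0, 194.0], 0.9, [0.428, 0.294])]
brown_cover [([209.0, 139.0], 0.89, [0.238, 0.229]), ([134.0, 312.0], 0.8, [0.775, 0.226]), ([211.0, 236.0], 0.77, [0.444, 0.09])]
cup [([150.0, 265.0], 0.8, [0.626, 0.243])]
jar [([336.0, 428.0], 0.8, [0.616, -0.432])]
brush [([194.0, 360.0], 0.76, [0.748, -0.033])]
board [([121.0, 239.0], 0.71, [0.625, 0.39])]
```

View pics/top0.png

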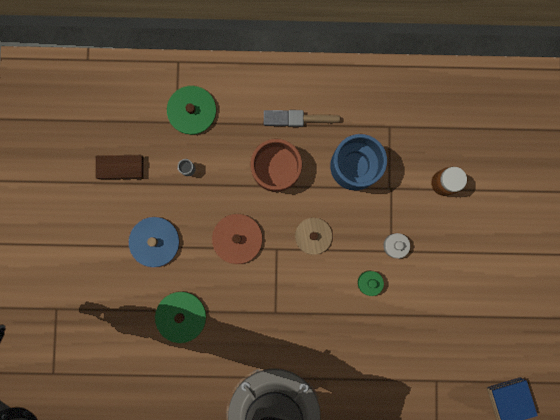

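View pics/side0.png

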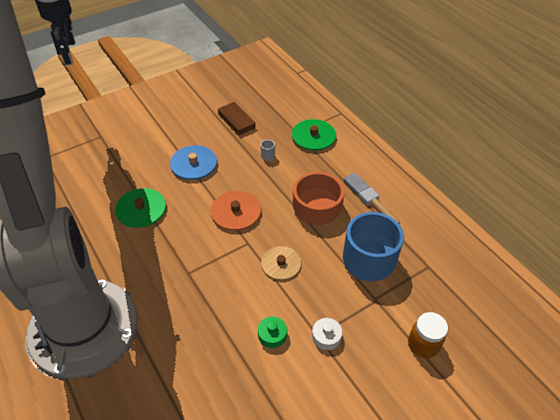

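The top view shows the tall crock at (160,359), the low crock at (165,277), the drop lid at (235,311), the cup at (166,189) and the blue cover at (242,154).

Look-alikes:
- **Brown cover:** candidates are (239,238) terracotta, (110,192) green and (318,181) green. The terracotta one fits.
- **Weight:** candidates are (245,398) white and (283,371) green. The white one fits.

I'll confirm both with an enlarged crop.

```bash
python3 - <<'E'
from h import *
t=cv2.imread('pics/top0.png'); s=cv2.imread('pics/side0.png')
z=lambda im,r,c,h,w:cv2.resize(im[r-h:r+h,c-w:c+w],(400,300),interpolation=cv2.INTER_CUBIC)
cv2.imwrite('pics/crop.png',np.vstack([np.hstack([z(t,262,385,36,48),z(s,330,300,36,48)]),np.hstack([z(t,240,215,60,80),z(s,190,215,60,80)])]))
ct,cs=get_calibration('top'),get_calibration('side')
# triangulate knob/rim points: colour blobs in top picture
hsv=cv2.cvtColor(t,cv2.COLOR_BGR2HSV)
def circ(rc,rad,z):
    r,c=rc; sub=t[r-40:r+40,c-40:c+40]; g=cv2.GaussianBlur(sub,(3,3),0)
    h=cv2.HoughCircles(cv2.cvtColor(g,cv2.COLOR_BGR2GRAY),cv2.HOUGH_GRADIENT,1,100,param1=80,param2=8,minRadius=rad-3,maxRadius=rad+3)
    x,y,q=h[0][0]; return ray(ct,(y+r-40,x+c-40),z).round(4),round(float(q),1),(y+r-40,x+c-40)
f=210/np.tan(np.radians(ct['fov_y'])/2)
for n,rc,R_,zz in [('tall',(160,359),.065,.106),('low',(165,277),.065,.066),('lid',(235,313),.048,.008),('weight',(245,398),.032,.028),('blue',(242,154),.065,.014),('brown',(239,238),.065,.014),('cup',(167,186),.02,.044)]:
    print(n,circ(rc,int(round(R_*f/(1.39-zz))),zz), R_*f/(1.39-zz))
E
```

```text
tall (array([ 0.639 , -0.2002,  0.106 ]), 25.7, (np.float32(160.5), np.float32(360.5))) 26.939116692299958
low (array([0.6287, 0.0067, 0.066 ]), 23.6, (np.float32(165.5), np.float32(275.5))) 26.125246097366425
lid (array([ 0.4563, -0.0927,  0.008 ]), 17.7, (np.float32(235.5), np.float32(312.5))) 18.482819102525113
weight (array([ 0.4345, -0.309 ,  0.028 ]), 12.1, (np.float32(245.5), np.float32(397.5))) 12.502817425202991
blue (array([0.4329, 0.3174, 0.014 ]), 24.1, (np.float32(241.5), np.float32(153.5))) 25.137954820431066
brown (array([0.4448, 0.096 , 0.014 ]), 25.0, (np.float32(238.5), np.float32(239.5))) 25.137954820431066
cup (array([0.6178, 0.2051, 0.044 ]), 7.8, (np.float32(169.5), np.float32(197.5))) 7.907149578903451
```

View pics/crop.png

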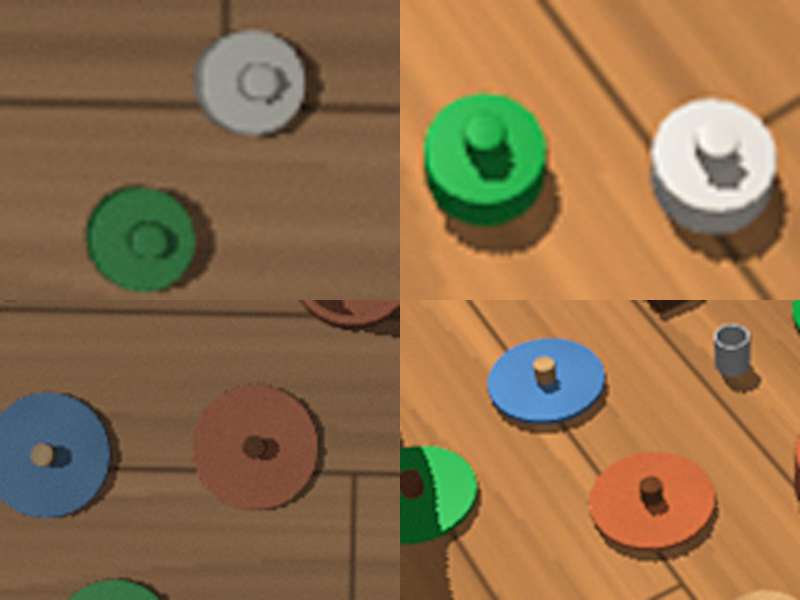

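The crop confirms it. White weight is at top (245,398), the terracotta cover with dark knob at (239,238), and the blue cover with pale knob at (242,154). Next I move over the drop lid.

```bash
python3 - <<'E'
from h import *
for p in [(.5,.3,.25),(.52,.05,.25),(.456,-.093,.2)]: print(delta(p))
E
```

```text
[-20.54  34.57  -0.17]
[-42.84  46.05  -0.17]
[-58.5   45.66   4.83]
```

>>> carry_out(deltas=[[[-3,5,0],0],[[-6,10,0],0],[[-9,15,0],0],[[-12,20,0],0],[[-15,25,0],0],[[-18,30,0],0],[[-20.5,34.5,0],0],[[-25,37,0],0],[[-30,39.5,0],0],[[-35,42,0],0]], hand=0.5)

```text
t: 2.35
eef_pos: [0.5129, 0.1362, 0.2485]
tool_rot: [0.0, 0.832, 0.554, 0.0]
contact_force: [1.0, -0.6, 0.7]
gripper_width: 0.499
```

```bash
python3 - <<'E'
from h import *
e,r,o=pose(); print(e.round(3),r.as_matrix().round(3).tolist(),o['q'].round(2))
for p in [(.52,.05,.25),(.456,-.093,.2)]: print(delta(p))
E
```

```text
[0.513 0.136 0.249] [[0.386, 0.923, 0.001], [0.923, -0.386, 0.0], [0.0, 0.0, -1.0]] [-0.56  0.24  0.21  1.91 -0.06  1.    0.86]
[-7.68  3.97 -0.15]
[-23.35   3.58   4.84]
```

>>> carry_out(deltas=[[[-5,2.5,0],0],[[-9,4,0],0],[[-14,4,1],0],[[-19,3.8,3],0],[[-23.4,3.6,4.8],0],[[-23.4,3.6,4.8],0],[[-23.4,3.6,4.8],0]])

```text
t: 3.22
eef_pos: [0.4567, -0.0931, 0.2008]
tool_rot: [0.0, 0.832, 0.554, 0.001]
contact_force: [-0.1, 1.2, 1.2]
gripper_width: 0.503
```

```bash
python3 - <<'E'
from h import *
e,r,o=pose(); print(e.round(4))
im,c=snap('wrist','w1'); print(c['fov_y'],np.round(c['world_from_camera'],3).tolist())
print(proj(c,(.4563,-.0927,.024)))
for d in models.spot_in('drop_lid','wrist'): print(d)
E
```

```text
[ 0.4567 -0.0931  0.2008]
64.96426476722957 [[0.385, 0.874, 0.295, 0.383], [0.923, -0.365, -0.123, -0.062], [0.001, 0.32, -0.948, 0.327], [0.0, 0.0, 0.0, 1.0]]
(np.float64(187.35182351865382), np.float64(283.89336823482955))
{'centre': [183.4, 285.3], 'score': 0.84}
```

View pics/w1.png

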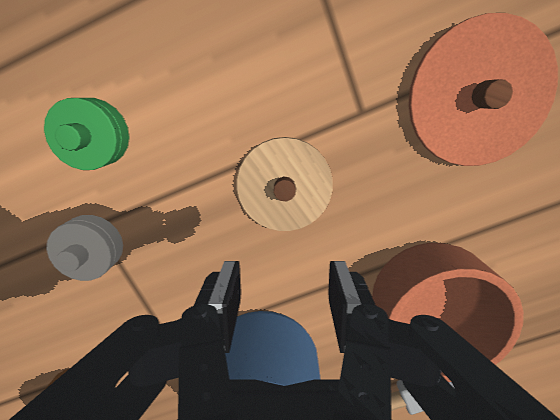

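The wrist view shows the knob at (187,284), where my estimate projects (187,284). The lid position is good to about 1 mm, so I descend.

>>> carry_out(deltas=[[[0,0,5],0],[[0,0,10],0],[[0,0,14],0],[[0,0,16],0],[[0,0,17.2],0],[[0,0,17.2],0],[[0,0,17.2],0]], hand=0.5)

```text
t: 4.2
eef_pos: [0.4583, -0.0921, 0.0298]
tool_rot: [0.001, 0.832, 0.555, 0.002]
contact_force: [-0.5, 0.2, -0.6]
gripper_width: 0.501
```

>>> carry_out(deltas=[[[0,0,0],0],[[0,0,0],0],[[0,0,0],0],[[0,0,0],0],[[0,0,0],0],[[0,0,0],0]], hand=0, newtons=40)

```text
t: 4.95
eef_pos: [0.4591, -0.0921, 0.0308]
tool_rot: [0.001, 0.832, 0.555, 0.003]
contact_force: [-1.1, 0.7, 6.9]
gripper_width: 0.23
```

>>> carry_out(deltas=[[[0,0,-2],0],[[0,0,-5],0],[[0,0,-10],0],[[0,0,-15],0],[[0,0,-19],0],[[0,0,-19],0],[[0,0,-19],0]])

```text
t: 5.82
eef_pos: [0.4575, -0.0921, 0.2205]
tool_rot: [0.001, 0.832, 0.555, 0.003]
contact_force: [0.1, -0.4, -0.8]
gripper_width: 0.23
```

```bash
python3 - <<'E'
from h import *
e,r,o=pose(); print(e.round(4))
im,c=snap('wrist','w2')
print(delta((.639,-.2002,.22)))
E
```

```text
[ 0.4575 -0.0921  0.2205]
[-3.02 20.94  0.06]
```

View pics/w2.png

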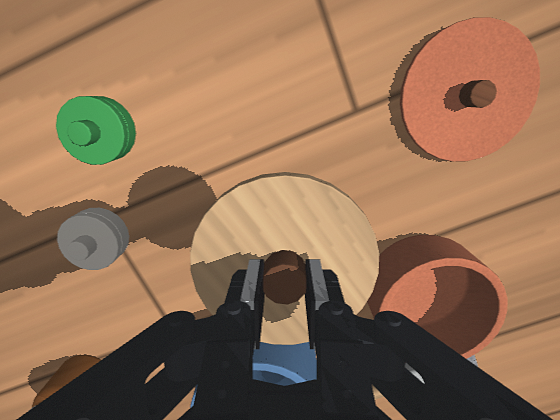

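The lid is held by its knob and level. Before placing, I check the crock centres by overlaying projected rims on both fixed views.

```bash
python3 - <<'E'
from h import *
out=[]
for cam,rc in (('top',(165,280)),('side',(205,330))):
    im=cv2.imread(f'pics/{cam}0.png'); c=get_calibration(cam)
    big=cv2.resize(im,None,fx=4,fy=4,interpolation=cv2.INTER_CUBIC)
    def ring(x,y,z,rad,col):
        p=np.array([proj(c,(x+rad*np.cos(a),y+rad*np.sin(a),z))[::-1] for a in np.linspace(0,6.283,73)])
        cv2.polylines(big,[((p+.5)*4-.5).round().astype(int)],True,col,1,cv2.LINE_AA)
    for x,y,z in ((.639,-.2002,.106),(.6287,.0067,.066)): ring(x,y,z,.065,(0,255,255)); ring(x,y,z,.056,(0,255,0))
    u=ray(c,(167,186) if cam=='top' else (144,267.5),.044); print(cam,'cup top',u)
    ring(.624,.234,.044,.02,(0,255,255))
    r0,c0=rc; out.append(big[(r0-70)*4:(r0+70)*4,(c0-130)*4:(c0+130)*4])
cv2.imwrite('pics/ov.png',cv2.resize(np.vstack(out),(558,600),interpolation=cv2.INTER_AREA))
E
```

```text
top cup top [0.62363068 0.23458681 0.044     ]
side cup top [0.62987892 0.23725592 0.044     ]
```

View pics/ov.png

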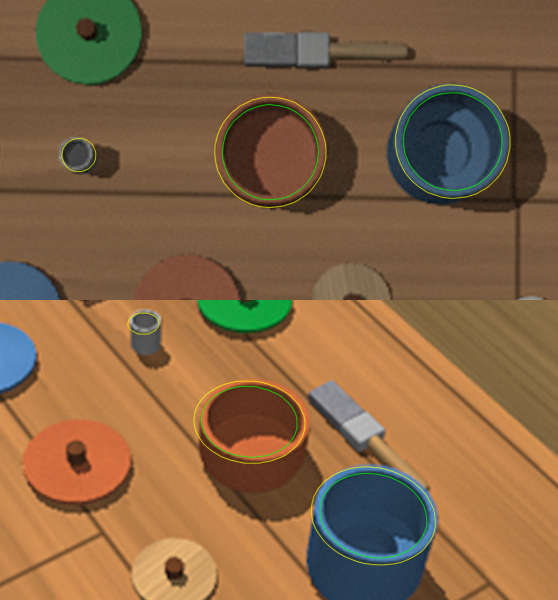

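The rims agree to about 2–3 mm in both views, and the clearance is 8 mm. I carry the lid over the tall crock.

>>> carry_out(deltas=[[[-1,5,0],0],[[-1.7,10,0],0],[[-2.3,15,0],0],[[-2.9,19,0],0],[[-3.0,21.1,0],0],[[-3.0,21.1,0],0],[[-3.0,21.1,0],0]])

```text
t: 6.75
eef_pos: [0.6393, -0.2002, 0.2191]
tool_rot: [-0.0, 0.832, 0.555, 0.001]
contact_force: [-0.1, 0.1, -0.3]
gripper_width: 0.232
```

```bash
python3 - <<'E'
from h import *
e,r,o=pose(); print(e.round(4)); print(delta((.6415,-.2015,.073)))
im,c=snap('wrist','w3')
E
```

```text
[ 0.6393 -0.2002  0.2191]
[-0.07  0.25 14.61]
```

View pics/w3.png

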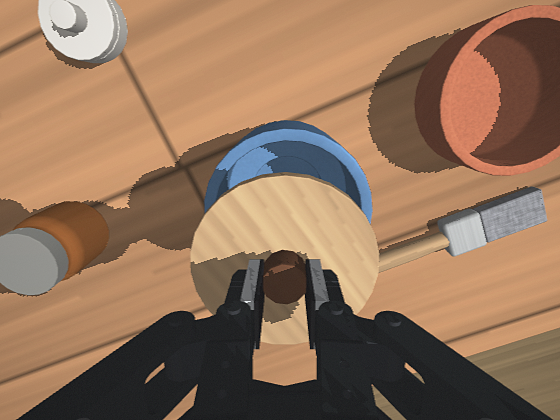

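```bash
python3 - <<'E'
from h import *
im=cv2.imread('pics/w3.png'); c=get_calibration('wrist')
hsv=cv2.cvtColor(im,cv2.COLOR_BGR2HSV); m=cv2.inRange(hsv,(95,90,30),(120,255,255))
for (x,y) in ((.639,-.2),(.6415,-.2015)):
    p=np.array([proj(c,(x+.065*np.cos(a),y+.065*np.sin(a),.106)) for a in np.linspace(0,6.283,361)]); print(p.min(0),p.max(0))
for r in (160,180,200,210): 
    k=np.where(m[r,150:420])[0]+150; print(r,k.min(),k.max(), [sorted(q[1] for q in p if abs(q[0]-r)<1.2)[i].round(1) for i in (0,-1)])
E
```

```text
[120.80963903 198.03081034] [283.0634118  368.52265337]
[125.03771999 197.78464253] [286.10590205 367.65333653]
160 222 355 [np.float64(212.0), np.float64(353.3)]
180 210 366 [np.float64(201.9), np.float64(363.4)]
200 205 370 [np.float64(198.0), np.float64(367.5)]
210 205 371 [np.float64(197.9), np.float64(367.5)]
```

>>> carry_out(deltas=[[[0.2,0.15,2],0],[[0.2,0.15,5],0],[[0.2,0.15,8],0],[[0.2,0.15,11],0],[[0.2,0.15,13],0],[[0.2,0.15,14.2],0],[[0.2,0.15,14.8],0],[[0.2,0.15,14.8],0],[[0.2,0.15,14.8],0]])

```text
t: 7.92
eef_pos: [0.6424, -0.1987, 0.0724]
tool_rot: [0.0, 0.832, 0.555, 0.002]
contact_force: [-0.3, 0.4, -0.5]
gripper_width: 0.229
```

>>> carry_out(deltas=[[[0,0,0.15],0],[[0,0,0.25],0],[[0,0,0.25],0]])

```text
t: 8.3
eef_pos: [0.6428, -0.1989, 0.071]
tool_rot: [0.001, 0.832, 0.555, 0.002]
contact_force: [-1.0, -0.2, 5.5]
gripper_width: 0.23
```

>>> carry_out(deltas=[[[0,0,0],0],[[0,0,0],0],[[0,0,0],0],[[0,0,0],0]], hand=0.45)

```text
t: 8.8
eef_pos: [0.6427, -0.1988, 0.0708]
tool_rot: [0.001, 0.832, 0.555, 0.002]
contact_force: [-0.1, 0.3, -0.3]
gripper_width: 0.447
```

>>> carry_out(deltas=[[[0,0,-3],0],[[0,0,-7],0],[[0,0,-12],0],[[0,0,-15],0],[[-1,-3,-15],0],[[-3,-8,-15],0],[[-3,-8,-15],0]])

```text
t: 9.68
eef_pos: [0.5519, -0.1969, 0.2198]
tool_rot: [-0.001, 0.833, 0.554, 0.001]
contact_force: [1.1, -0.0, -0.1]
gripper_width: 0.456
```

```bash
python3 - <<'E'
from h import *
e,r,o=pose(); print(e.round(4),o['contact_force']); print(delta((.4345,-.309,.2)),delta((.54,-.29,.22)))
im,c=snap('wrist','w4'); print(proj(c,(.64,-.1985,.106)),proj(c,(.64,-.1985,.064)))
E
```

```text
[ 0.5519 -0.1969  0.2198] [ 1.10385749 -0.0090348  -0.09885374]
[-14.88  -6.5    1.95] [-9.05  2.5  -0.04]
(np.float64(301.1287510417227), np.float64(321.8737297277736)) (np.float64(275.87788541315257), np.float64(317.0694000543417))
```

View pics/w4.png

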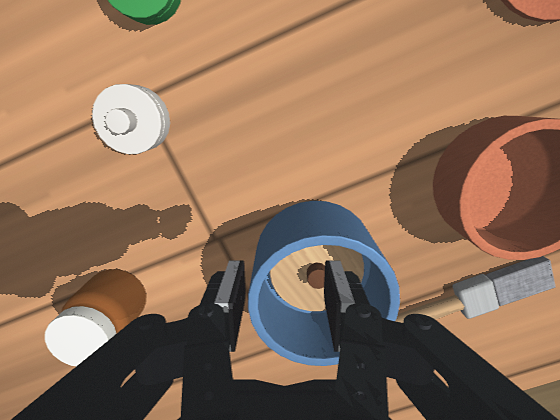

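The lid lies in the bore with its knob at (275,317), predicted (276,317). The rim is centred within about 1 mm. Next, the white weight.

>>> carry_out(deltas=[[[-4,-1.5,0],0],[[-8,-3,0],0],[[-12,-5,0],0],[[-14.9,-6.5,2],0],[[-14.9,-6.5,2],0],[[-14.9,-6.5,2],0]], hand=0.5)

```text
t: 10.48
eef_pos: [0.4394, -0.3087, 0.2002]
tool_rot: [0.0, 0.832, 0.555, 0.002]
contact_force: [1.5, 1.0, 0.5]
gripper_width: 0.499
```

```bash
python3 - <<'E'
from h import *
e,r,o=pose(); print(e.round(4),delta((.4345,-.309,.053)))
im,c=snap('wrist','w5'); print(proj(c,(.4345,-.309,.046)),[d for d in models.spot_in('weight','wrist')])
hsv=cv2.cvtColor(im,cv2.COLOR_RGB2HSV); m=cv2.inRange(hsv[60:260],(0,0,95),(180,30,255))
n,l,s,cc=cv2.connectedComponentsWithStats(m); print([(s[i].tolist(),cc[i].round(1).tolist()) for i in range(1,n) if s[i][4]>500])
k=[proj(c,(.4345+.032*np.cos(a),-.309+.032*np.sin(a),z)) for z in (0,.028) for a in np.linspace(0,6.28,90)]; k=np.array(k); print('pred bbox',k.min(0),k.max(0))
E
```

```text
[ 0.4394 -0.3087  0.2002] [-0.26 -0.49 14.72]
(np.float64(189.2287766777499), np.float64(280.83322075381426)) [{'centre': [183.7, 284.6], 'score': 0.93}, {'centre': [49.3, 314.6], 'score': 0.83}]
[([250, 90, 68, 69, 3619], [283.8, 124.6])]
pred bbox [145.22363486 246.49999156] [216.47933409 315.4055115 ]
```

>>> carry_out(deltas=[[[0.05,-0.15,4],0],[[0.05,-0.15,8],0],[[0.05,-0.15,12],0],[[0.05,-0.15,14],0],[[0.05,-0.15,14.7],0],[[0.05,-0.15,14.7],0],[[0.05,-0.15,14.7],0]])

```text
t: 11.45
eef_pos: [0.44, -0.3072, 0.0544]
tool_rot: [0.001, 0.831, 0.556, 0.003]
contact_force: [0.0, 0.1, 0.1]
gripper_width: 0.499
```

>>> carry_out(deltas=[[[0,0,0],0],[[0,0,0],0],[[0,0,0],0],[[0,0,0],0],[[0,0,0],0],[[0,0,0],0]], hand=0, newtons=50)

```text
t: 12.2
eef_pos: [0.4407, -0.308, 0.0556]
tool_rot: [0.002, 0.831, 0.556, 0.004]
contact_force: [-1.3, -0.1, 6.9]
gripper_width: 0.219
```

>>> carry_out(deltas=[[[0,0,-2],0],[[0,0,-5],0],[[0,0,-10],0],[[0,0,-15],0],[[0,0,-18],0],[[0,0,-18],0],[[0,0,-18],0]])

```text
t: 13.08
eef_pos: [0.4383, -0.3072, 0.2342]
tool_rot: [0.001, 0.831, 0.556, 0.003]
contact_force: [-0.3, 0.4, -5.1]
gripper_width: 0.223
```

```bash
python3 - <<'E'
from h import *
e,r,o=pose(); print(e.round(4),r.as_matrix().round(3).tolist(),delta((.641,-.199,.23)))
im,c=snap('wrist','w6')
E
```

```text
[ 0.4383 -0.3072  0.2342] [[0.382, 0.924, 0.007], [0.924, -0.382, 0.001], [0.004, 0.006, -1.0]] [17.74 14.59  0.57]
```

View pics/w6.png

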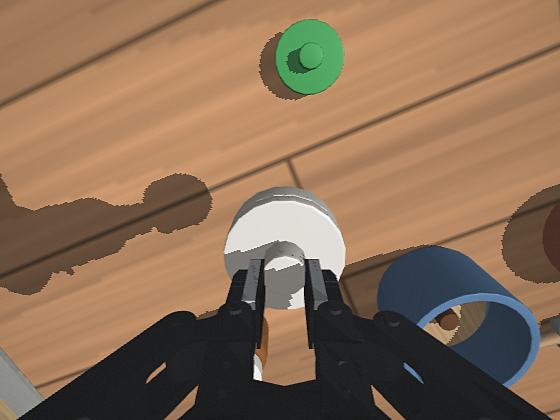

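The weight is held upright by its knob. I carry it over the tall crock.

>>> carry_out(deltas=[[[3.8,3,0],0],[[7.6,6.2,0],0],[[11.4,9.4,0],0],[[14.8,12.4,0],0],[[17,14,0],0],[[17.8,14.7,0],0],[[17.8,14.7,0],0],[[17.8,14.7,0],0]])

```text
t: 14.12
eef_pos: [0.6404, -0.2005, 0.2347]
tool_rot: [0.001, 0.832, 0.555, 0.002]
contact_force: [-0.2, -0.3, -3.6]
gripper_width: 0.217
```

```bash
python3 - <<'E'
from h import *
e,r,o=pose(); print(e.round(4),delta((.6425,-.199,.1036)))
E
```

```text
[ 0.6404 -0.2005  0.2347] [ 0.18  0.09 13.11]
```

>>> carry_out(deltas=[[[0.2,0.1,2],0],[[0.2,0.1,5],0],[[0.2,0.1,8],0],[[0.2,0.1,10],0],[[0.2,0.1,11.5],0],[[0.2,0.1,12.5],0],[[0.2,0.1,13],0],[[0.2,0.1,13],0],[[0.2,0.1,13],0]])

```text
t: 15.25
eef_pos: [0.6431, -0.1991, 0.1055]
tool_rot: [0.001, 0.832, 0.555, 0.002]
contact_force: [-0.5, 0.6, -3.8]
gripper_width: 0.219
```

>>> carry_out(deltas=[[[0,0,0.15],0],[[0,0,0.25],0],[[0,0,0.25],0]])

```text
t: 15.62
eef_pos: [0.6435, -0.199, 0.1037]
tool_rot: [0.001, 0.832, 0.555, 0.003]
contact_force: [-1.2, 0.8, 3.4]
gripper_width: 0.219
```

Contact came at exactly the expected height, 0.1036 m. I release, retreat and look.

>>> carry_out(deltas=[[[0,0,0],0],[[0,0,0],0],[[0,0,0],0],[[0,0,0],0]], hand=0.45)

```text
t: 16.12
eef_pos: [0.6435, -0.1991, 0.1037]
tool_rot: [0.001, 0.832, 0.555, 0.003]
contact_force: [-0.3, -0.0, 0.1]
gripper_width: 0.446
```

>>> carry_out(deltas=[[[0,0,-3],0],[[0,0,-7],0],[[0,0,-12],0],[[0,-3,-14],0],[[1,-8,-14],0],[[1,-8,-14],0],[[1,-8,-14],0]])

```text
t: 17.0
eef_pos: [0.5731, -0.1593, 0.2437]
tool_rot: [0.002, 0.832, 0.555, 0.003]
contact_force: [0.3, -0.1, -1.1]
gripper_width: 0.445
```

```bash
python3 - <<'E'
from h import *
e,r,o=pose(); print(e.round(4),delta((.53,.05,.25)),delta((.4329,.3174,.2)))
im,c=snap('wrist','w7'); print('knob',proj(c,(.641,-.1985,.094)),'rim',proj(c,(.64,-.1985,.106)))
E
```

```text
[ 0.5731 -0.1593  0.2437] [ 17.67 -12.02  -0.65] [ 38.61 -31.28   4.3 ]
knob (np.float64(273.9367158846128), np.float64(272.59303365582826)) rim (np.float64(279.7630391714073), np.float64(271.7579437474675))
```

View pics/w7.png

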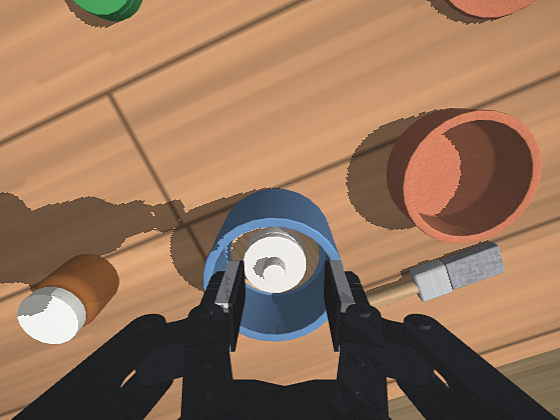

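The weight is seated in the bore, with its knob at (268,273), level and central. Next, the blue cover.

>>> carry_out(deltas=[[[4,-2.5,0],0],[[8,-5.2,0],0],[[12,-8,0],0],[[16,-11,0],0],[[20,-14.5,0],0],[[24,-18,0],0],[[28,-21.5,1],0],[[32,-25,2],0],[[36,-28.5,3],0],[[38.6,-31.3,4.3],0]], hand=0.55)

```text
t: 18.3
eef_pos: [0.4337, 0.3201, 0.1995]
tool_rot: [0.002, 0.832, 0.555, 0.004]
contact_force: [1.0, 0.6, -0.2]
gripper_width: 0.549
```

>>> carry_out(deltas=[[[0,0,0],0],[[0,0,0],0],[[0,0,0],0]])

```text
t: 18.68
eef_pos: [0.4351, 0.3188, 0.1998]
tool_rot: [0.002, 0.832, 0.554, 0.004]
contact_force: [-1.0, 0.2, 0.2]
gripper_width: 0.55
```

```bash
cat >> h.py <<'E'
def cover(x0,name,lo,hi):
    """fit the plate's circle (z=.014) to the colour mask's outline; returns xy"""
    im,c=snap('wrist',name); hsv=cv2.cvtColor(im,cv2.COLOR_RGB2HSV); m=cv2.inRange(hsv,lo,hi); m[265:]=0
    m=cv2.morphologyEx(m,cv2.MORPH_OPEN,np.ones((5,5)))
    n,l,s,cc=cv2.connectedComponentsWithStats(m); p=proj(c,(*x0,.014))
    i=1+np.argmin(np.hypot(*(cc[1:]-np.array(p)[::-1]).T)+1e6*(s[1:,4]<3000)); print('blob',s[i],cc[i],'pred',p)
    k=max(cv2.findContours((l==i).astype(np.uint8),0,1)[0],key=len)[:,0]
    k=k[(k[:,1]<262)]; P=np.array([ray(c,(v,u),.014)[:2] for u,v in k])
    from scipy.optimize import least_squares
    f=least_squares(lambda q:np.hypot(*(P-q).T)-.065,x0,loss='soft_l1',f_scale=.001); print('xy',f.x,'rms',np.sqrt(np.mean(f.fun**2)))
    return f.x
E
python3 - <<'E'
from h import *
e,r,o=pose(); print(e.round(4),o['q'].round(2))
x=cover((.4329,.3174),'w8',(95,90,30),(120,255,255)); print(delta((*x,.04)))
E
```

```text
[0.4351 0.3188 0.1998] [-0.92  0.31  0.21  1.95 -0.07  0.89  0.5 ]
blob [  218   117   132   128 12718] [283.35288567 180.18517062] pred (np.float64(182.73526751645136), np.float64(280.75881407354996))
xy [0.43591964 0.31891219] rms 0.0013348161689475332
[-0.04 -0.04 15.98]
```

Cover centre is measured at (0.4359, 0.3189), fit rms 1.3 mm. I grasp it.

>>> carry_out(deltas=[[[0,0,5],0],[[0,0,9],0],[[0,0,13],0],[[0,0,15],0],[[-0.1,-0.1,15.9],0],[[-0.1,-0.1,15.9],0],[[-0.1,-0.1,15.9],0]])

```text
t: 19.6
eef_pos: [0.4359, 0.3189, 0.0419]
tool_rot: [0.002, 0.833, 0.554, 0.005]
contact_force: [-0.1, 0.4, -0.4]
gripper_width: 0.55
```

>>> carry_out(deltas=[[[0,0,0],0],[[0,0,0],0],[[0,0,0],0],[[0,0,0],0],[[0,0,0],0],[[0,0,0],0]], hand=0, newtons=60)

```text
t: 20.35
eef_pos: [0.4364, 0.3192, 0.0431]
tool_rot: [0.002, 0.833, 0.554, 0.006]
contact_force: [-2.3, -1.9, 7.9]
gripper_width: 0.243
```

>>> carry_out(deltas=[[[0,0,-2],0],[[0,0,-5],0],[[0,0,-10],0],[[0,0,-15],0],[[0,0,-20],0],[[0,0,-21],0],[[0,0,-21],0]])

```text
t: 21.22
eef_pos: [0.4336, 0.3184, 0.253]
tool_rot: [0.002, 0.833, 0.554, 0.006]
contact_force: [-0.6, 1.2, -1.7]
gripper_width: 0.248
```

```bash
python3 - <<'E'
from h import *
e,r,o=pose(); print(e.round(4),delta((.56,.05,.25)),delta((.642,-.199,.25)))
E
```

```text
[0.4336 0.3184 0.253 ] [-19.88  22.02   0.34] [-39.68  39.2    0.33]
```

>>> carry_out(deltas=[[[-4,4.3,0],0],[[-8,8.6,0],0],[[-12,12.9,0],0],[[-16,17.2,0],0],[[-20,21.5,0],0],[[-24,25,0],0],[[-28,28.5,0],0],[[-32,32,0],0],[[-36,35.5,0],0],[[-39,38.5,0],0]])

```text
t: 22.48
eef_pos: [0.6369, -0.1924, 0.2502]
tool_rot: [0.0, 0.833, 0.553, 0.004]
contact_force: [0.6, 2.3, -1.8]
gripper_width: 0.243
```

>>> carry_out(deltas=[[[0,0,0],0],[[0,0,0],0],[[0,0,0],0]])

```text
t: 22.85
eef_pos: [0.6366, -0.1905, 0.2491]
tool_rot: [-0.001, 0.832, 0.554, 0.004]
contact_force: [0.8, -0.3, -2.1]
gripper_width: 0.242
```

```bash
python3 - <<'E'
from h import *
e,r,o=pose(); print(e.round(4),o['contact_force'],r.as_matrix().round(3).tolist(),delta((.641,-.199,.143)))
a,_=snap('wrist','w9'); b,_=snap('side','s9')
z=np.hstack([cv2.resize(a[150:],(400,193)),cv2.resize(b[100:295,200:500],(400,260))[:193]]) if 0 else np.vstack([cv2.resize(a,(533,400))[150:,:],cv2.resize(b[130:330,230:497],(533,350))[:345]])
cv2.imwrite('pics/c9.png',z[:,:,::-1])
E
```

```text
[ 0.6366 -0.1905  0.2491] [ 0.81106494 -0.26005559 -2.11593814] [[0.386, 0.922, 0.005], [0.922, -0.386, 0.005], [0.007, 0.003, -1.0]] [-0.69  0.71 10.61]
```

View pics/c9.png

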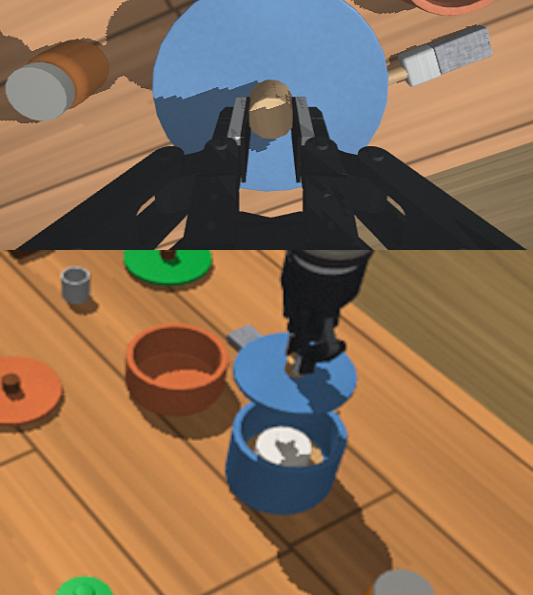

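The cover is held level, with the white weight seen properly in the crock below. I lower it onto the rim.

>>> carry_out(deltas=[[[-0.6,0.6,1],0],[[-0.6,0.6,3],0],[[-0.6,0.6,5],0],[[-0.6,0.6,7],0],[[-0.6,0.6,8],0],[[-0.6,0.6,8.6],0],[[-0.6,0.6,9],0],[[-0.6,0.6,9],0]])

```text
t: 23.95
eef_pos: [0.6409, -0.1983, 0.1602]
tool_rot: [0.0, 0.832, 0.554, 0.004]
contact_force: [-0.0, -0.8, -2.4]
gripper_width: 0.245
```

```bash
python3 - <<'E'
from h import *
e,r,o=pose(); print(e.round(4),delta((.640,-.1985,.1431)))
E
```

```text
[ 0.6409 -0.1983  0.1602] [-0.06 -0.09  1.7 ]
```

>>> carry_out(deltas=[[[-0.05,-0.15,0.5],0],[[-0.05,-0.15,1],0],[[-0.05,-0.15,1.4],0],[[-0.05,-0.15,1.7],0],[[-0.05,-0.15,1.8],0],[[-0.05,-0.15,1.8],0]])

```text
t: 24.7
eef_pos: [0.6394, -0.198, 0.1433]
tool_rot: [-0.0, 0.832, 0.554, 0.004]
contact_force: [-3.9, 2.1, 8.4]
gripper_width: 0.245
```

>>> carry_out(deltas=[[[0,0,0],0],[[0,0,0],0],[[0,0,0],0],[[0,0,0],0]], hand=0.55)

```text
t: 25.2
eef_pos: [0.6394, -0.1981, 0.1432]
tool_rot: [-0.0, 0.832, 0.554, 0.004]
contact_force: [0.6, -0.3, 0.8]
gripper_width: 0.55
```

>>> carry_out(deltas=[[[0,0,-3],0],[[0,0,-7],0],[[0,0,-11],0],[[3,-2,-11],0],[[7,-4,-11],0],[[12,-6,-11],0],[[17,-8,-11],0],[[17,-8,-11],0]])

```text
t: 26.2
eef_pos: [0.6306, -0.0041, 0.2537]
tool_rot: [-0.002, 0.83, 0.558, 0.005]
contact_force: [-0.4, -0.3, -0.1]
gripper_width: 0.55
```

```bash
python3 - <<'E'
from h import *
e,r,o=pose(); print(e.round(4),delta((.627,.236,.2)),delta((.56,.15,.25)))
a,c=snap('wrist','w10'); b,_=snap('side','s10'); t,ct=snap('top','t10')
cv2.imwrite('pics/c10.png',np.hstack([cv2.resize(t[110:230,300:430],(390,360),interpolation=2),cv2.resize(b[170:300,300:440],(388,360),interpolation=2)])[:,:,::-1])
# low crock from wrist: outline of the rim
hsv=cv2.cvtColor(a,cv2.COLOR_RGB2HSV)
for p in ((.6287,.0067,.066),(.632,.005,.066)):
    k=np.array([proj(c,(p[0]+.065*np.cos(q),p[1]+.065*np.sin(q),.066)) for q in np.linspace(0,6.28,180)]); print(k.min(0),k.max(0))
E
```

```text
[ 0.6306 -0.0041  0.2537] [22.04 -9.42  5.57] [ 11.6  -12.36   0.46]
[108.95971414 224.43019417] [240.07571844 358.33132708]
[113.19182357 224.31330392] [243.33958534 357.72037961]
```

View pics/c10.png

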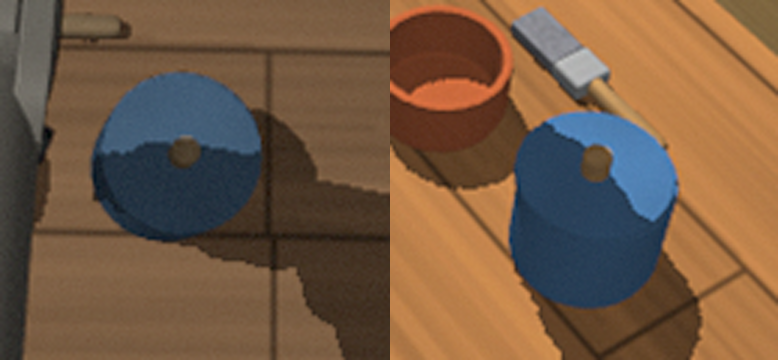

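The blue cover sits flush and centred on the tall crock. Now I measure the low crock from w10 and move to the cup.

```bash
python3 - <<'E'
from h import *
from scipy.optimize import least_squares
a=cv2.imread('pics/w10.png'); c=get_calibration('wrist'); hsv=cv2.cvtColor(a,cv2.COLOR_BGR2HSV)
m=cv2.inRange(hsv,(0,120,40),(12,255,255)); m[262:]=0; m=cv2.morphologyEx(m,cv2.MORPH_OPEN,np.ones((3,3)))
n,l,s,cc=cv2.connectedComponentsWithStats(m); i=l[110:240,225:357].ravel(); i=np.bincount(i[i>0]).argmax(); print(s[i],cc[i])
k=max(cv2.findContours((l==i).astype(np.uint8),0,1)[0],key=len)[:,0]; k=k[(k[:,1]>185)&(k[:,1]<258)]
P=np.array([ray(c,(v,u),.066)[:2] for u,v in k])
f=least_squares(lambda q:np.hypot(*(P-q).T)-.065,(.63,.005),loss='soft_l1',f_scale=.001); print(f.x,np.sqrt(np.mean(f.fun**2)),len(k))
E
```

```text
[  229   115   132   131 13093] [293.30153517 180.90093943]
[ 0.63549997 -0.00156749] 0.00046872207687444385 176
```

>>> carry_out(deltas=[[[4,-2,0],0],[[8,-3.5,0],0],[[12,-5,1],0],[[16,-7,2],0],[[20,-8.5,3],0],[[22,-9.4,4],0],[[22,-9.4,4],0],[[22,-9.4,4],0]], hand=0.75)

```text
t: 27.35
eef_pos: [0.63, 0.224, 0.2157]
tool_rot: [0.001, 0.834, 0.552, 0.004]
contact_force: [1.1, -0.8, -1.3]
gripper_width: 0.745
```

```bash
python3 - <<'E'
from h import *
e,r,o=pose(); a,c=snap('wrist','w11'); print(e.round(4),r.as_matrix().round(2).tolist())
print([d for d in models.spot_in('cup','wrist')],proj(c,(.627,.236,.044)),proj(c,(.627,.236,.022)))
cv2.imwrite('pics/c11.png',cv2.resize(a[90:290,150:417],(534,400),interpolation=2)[:,:,::-1])
E
```

```text
[0.63   0.224  0.2157] [[0.39, 0.92, 0.01], [0.92, -0.39, 0.0], [0.01, 0.01, -1.0]]
[{'centre': [175.6, 294.6], 'score': 0.73}] (np.float64(180.59423926677056), np.float64(293.5466073266113)) (np.float64(175.21729162058907), np.float64(292.83337302821883))
```

View pics/c11.png

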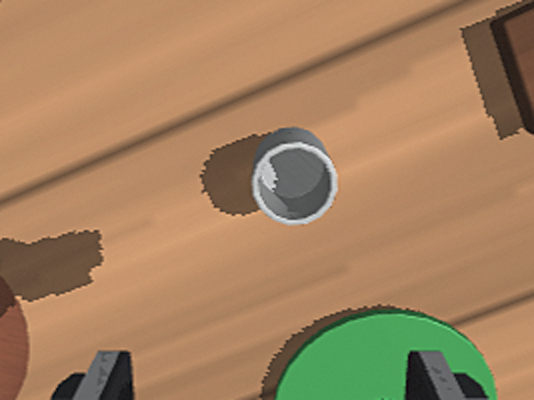

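The cup rim in the full picture is at (182,297), which puts the cup at about (0.629, 0.238), close to the side view's (0.630, 0.237). I descend in two stages.

>>> carry_out(deltas=[[[1.2,-0.6,3],0],[[1.2,-0.6,6],0],[[1.2,-0.6,9],0],[[1.2,-0.6,10],0],[[1.2,-0.6,10],0]])

```text
t: 28.08
eef_pos: [0.6303, 0.2372, 0.1163]
tool_rot: [0.001, 0.834, 0.552, 0.004]
contact_force: [-0.2, 0.8, 0.5]
gripper_width: 0.751
```

```bash
python3 - <<'E'
from h import *
e,r,o=pose(); a,c=snap('wrist','w12'); print(e.round(4),delta((.629,.238,.04)))
g=cv2.cvtColor(a,cv2.COLOR_RGB2GRAY); p=np.array(proj(c,(.629,.238,.044))); print('pred',p)
hsv=cv2.cvtColor(a,cv2.COLOR_RGB2HSV); m=cv2.inRange(hsv,(0,0,60),(180,50,255)); y,x=p.astype(int)
m[:max(0,y-80)]=0; m[y+60:]=0; m[:,:x-60]=0; m[:,x+60:]=0
n,l,s,cc=cv2.connectedComponentsWithStats(m); print([(s[i].tolist(),cc[i].round().tolist()) for i in range(1,n) if s[i][4]>300])
k=np.array([proj(c,(.629+.02*np.cos(q),.238+.02*np.sin(q),.044)) for q in np.linspace(0,6.28,90)]); print('rim pred',k.min(0),k.max(0))
E
```

```text
[0.6303 0.2372 0.1163] [-0.09 -0.24  7.71]
pred [226.71174681 283.37580676]
[([254, 182, 61, 73, 3509], [284.0, 219.0])]
rim pred [197.00114564 252.34589889] [254.66047174 314.38318571]
```

That agrees to under 1 mm.

>>> carry_out(deltas=[[[-0.05,-0.2,3],0],[[-0.05,-0.2,5.5],0],[[-0.05,-0.2,7],0],[[-0.05,-0.2,7.7],0],[[-0.05,-0.2,7.7],0]])

```text
t: 28.75
eef_pos: [0.6299, 0.2382, 0.0405]
tool_rot: [0.001, 0.834, 0.552, 0.005]
contact_force: [0.2, 0.1, 0.4]
gripper_width: 0.748
```

>>> carry_out(deltas=[[[0,0,0],0],[[0,0,0],0],[[0,0,0],0],[[0,0,0],0],[[0,0,0],0],[[0,0,0],0]], hand=0.2, newtons=30)

```text
t: 29.5
eef_pos: [0.6307, 0.2384, 0.0418]
tool_rot: [0.001, 0.834, 0.552, 0.006]
contact_force: [-0.8, -0.7, 5.1]
gripper_width: 0.452
```

>>> carry_out(deltas=[[[0,0,-2],0],[[0,0,-6],0],[[0,0,-11],0],[[0,0,-16],0],[[0,0,-18],0],[[0,0,-18],0],[[0,0,-18],0]])

```text
t: 30.38
eef_pos: [0.6274, 0.2373, 0.2199]
tool_rot: [0.001, 0.834, 0.552, 0.005]
contact_force: [-0.1, -0.4, -0.7]
gripper_width: 0.452
```

```bash
python3 - <<'E'
from h import *
print(pose()[0].round(4),delta((.632,.004,.22)))
E
```

```text
[0.6274 0.2373 0.2199] [-21.29   9.56  -0.09]
```

>>> carry_out(deltas=[[[-4,1.8,0],0],[[-8,3.6,0],0],[[-12,5.4,0],0],[[-16,7.2,0],0],[[-19.5,8.8,0],0],[[-21.3,9.6,0],0],[[-21.3,9.6,0],0],[[-21.3,9.6,0],0],[[-21.3,9.6,0],0]])

```text
t: 31.5
eef_pos: [0.6324, 0.0061, 0.2188]
tool_rot: [0.0, 0.833, 0.553, 0.005]
contact_force: [-0.1, 0.1, 0.2]
gripper_width: 0.456
```

```bash
python3 - <<'E'
from h import *
from scipy.optimize import least_squares
e,r,o=pose(); a,c=snap('wrist','w13'); print(e.round(4),np.abs(o['joint_vel']).max())
hsv=cv2.cvtColor(a,cv2.COLOR_RGB2HSV); m=cv2.inRange(hsv,(0,120,30),(12,255,255)); m=cv2.morphologyEx(m,cv2.MORPH_OPEN,np.ones((3,3)))
n,l,s,cc=cv2.connectedComponentsWithStats(m); p=np.array(proj(c,(.631,.004,.066))); print('pred c',p)
print([(s[i].tolist()) for i in range(1,n) if s[i][4]>800])
for q0 in ((.6287,.0067),(.632,.004)):
    k=np.array([proj(c,(q0[0]+.065*np.cos(q),q0[1]+.065*np.sin(q),.066)) for q in np.linspace(0,6.28,180)]); print(q0,k.min(0),k.max(0))
b=a.copy(); cv2.polylines(b,[k[:,::-1].round().astype(int)],True,(0,255,0),1); cv2.imwrite('pics/c13.png',b[:,:,::-1])
E
```

```text
[0.6324 0.0061 0.2188] 0.008669702019905478
pred c [193.57815063 279.71335657]
[[254, 0, 100, 24, 1661], [212, 119, 147, 133, 13352]]
(0.6287, 0.0067) [112.61707441 206.79413933] [256.99635104 355.99715661]
(0.632, 0.004) [117.85052673 205.76557869] [260.90702303 354.29153007]
```

View pics/c13.png

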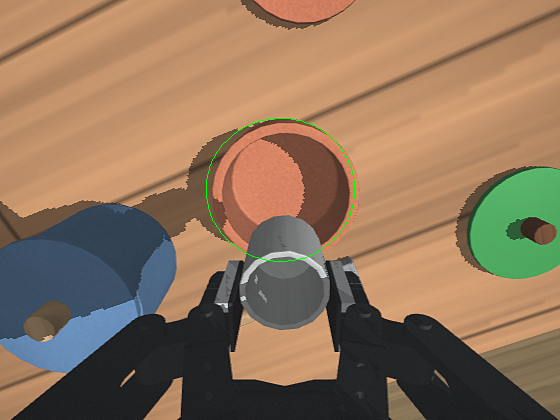

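The cup is centred over the low crock. The projected rim and the seen one differ by about 4 mm in tool x, so I take the crock centre as about (0.632, 0.0075). Clearance for the cup is ample.

>>> carry_out(deltas=[[[0.1,0,3],0],[[0.1,0,6],0],[[0.1,0,9],0],[[0.1,0,12],0],[[0.1,0,14],0],[[0.1,0,15.8],0],[[0.1,0,16.4],0],[[0.1,0,16.6],0],[[0.1,0,16.6],0]])

```text
t: 32.67
eef_pos: [0.6348, 0.0073, 0.0535]
tool_rot: [0.001, 0.833, 0.553, 0.005]
contact_force: [-0.2, 0.4, -0.4]
gripper_width: 0.452
```

>>> carry_out(deltas=[[[0,0,0.2],0],[[0,0,0.35],0],[[0,0,0.35],0]])

```text
t: 33.05
eef_pos: [0.6348, 0.0073, 0.0501]
tool_rot: [0.001, 0.833, 0.553, 0.005]
contact_force: [-0.6, 0.6, 0.5]
gripper_width: 0.45
```

>>> carry_out(deltas=[[[0,0,0.1],0],[[0,0,0.2],0],[[0,0,0.2],0]])

```text
t: 33.42
eef_pos: [0.6349, 0.0073, 0.0498]
tool_rot: [0.001, 0.833, 0.553, 0.006]
contact_force: [-5.3, 0.6, 13.8]
gripper_width: 0.455
```

>>> carry_out(deltas=[[[0,0,0],0],[[0,0,0],0],[[0,0,0],0],[[0,0,0],0]], hand=0.6)

```text
t: 33.92
eef_pos: [0.6348, 0.0074, 0.0495]
tool_rot: [0.0, 0.833, 0.553, 0.005]
contact_force: [0.2, -0.1, 0.5]
gripper_width: 0.599
```

>>> carry_out(deltas=[[[0,0,-3],0],[[0,0,-7],0],[[0,0,-12],0],[[0,0,-17],0],[[2,-4,-17],0],[[4,-10,-17],0],[[4,-10,-17],0],[[4,-10,-17],0],[[4,-10,-17],0]])

```text
t: 35.05
eef_pos: [0.5576, 0.0809, 0.2193]
tool_rot: [0.001, 0.834, 0.552, 0.006]
contact_force: [0.6, 0.0, -0.1]
gripper_width: 0.595
```

```bash
python3 - <<'E'
from h import *
e,r,o=pose(); a,c=snap('wrist','w14'); print(e.round(4),np.abs(o['joint_vel']).max(),delta((.4448,.096,.2)))
k=np.array([proj(c,(.632+.065*np.cos(q),.0075+.065*np.sin(q),.066)) for q in np.linspace(0,6.28,180)])
j=np.array([proj(c,(.634+.02*np.cos(q),.0073+.02*np.sin(q),.052)) for q in np.linspace(0,6.28,180)])
b=a.copy(); cv2.polylines(b,[k[:,::-1].round().astype(int),j[:,::-1].round().astype(int)],True,(0,255,0),1); cv2.imwrite('pics/c14.png',b[:,:,::-1])
E
```

```text
[0.5576 0.0809 0.2193] 0.00590941036302367 [ -3.04 -10.98   1.81]
```

View pics/c14.png

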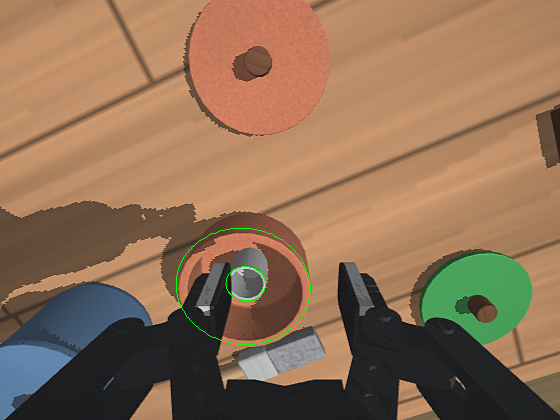

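The cup stands upright inside the low crock, with its rim at (284,246). The projected rim matches within 2 mm. Next, the brown cover at (62,258).

>>> carry_out(deltas=[[[-1,-4,0.6],0],[[-2,-8,1.2],0],[[-3,-11,1.8],0],[[-3,-11,1.8],0],[[-3,-11,1.8],0],[[-3,-11,1.8],0]])

```text
t: 35.85
eef_pos: [0.4462, 0.0961, 0.2004]
tool_rot: [0.001, 0.834, 0.551, 0.006]
contact_force: [0.9, 0.0, 0.2]
gripper_width: 0.602
```

```bash
python3 - <<'E'
from h import *
e,r,o=pose(); print(e.round(4),np.abs(o['joint_vel']).max())
x=cover((.4448,.096),'w15',(0,110,30),(12,255,255)); print(delta((*x,.043)))
E
```

```text
[0.4462 0.0961 0.2004] 0.004502352160755709
blob [  224   113   134   131 13605] [290.6245498  178.07475193] pred (np.float64(182.67424089973636), np.float64(281.58866240382855))
xy [0.4479933  0.10424944] rms 0.0006797902553350013
[ 0.7  -0.26 15.74]
```

```bash
python3 - <<'E'
from h import *
c=get_calibration('wrist'); a=cv2.imread('pics/w15.png'); hsv=cv2.cvtColor(a,cv2.COLOR_BGR2HSV)
p=proj(c,(.448,.1042,.036)); print('knob pred',p)
y,x=map(int,p); print(cv2.cvtColor(a,cv2.COLOR_BGR2GRAY)[y-28:y+29:4,x-28:x+29:4])
E
```

```text
knob pred (np.float64(188.7344611715381), np.float64(291.392834805218))
[[136 139 140 134 138 133 145 141 142 145 139 139 139 138 138]
 [138 137 136 136 143 145 134 135 139 133 137 141 138 142 143]
 [133 139 138 135 138 140 137 137 138 136 137 134 138 135 141]
 [137 135 139 138 145 141  75  34  58 139 132 141 141 141 137]
 [136 135 130  72  79  41  40  51  56  58 135 135 138 141 138]
 [133  59  77  74  57  84  87  79  84  95 115 141 139 137 135]
 [135  70  76  74  48  84  87  87  91  88  83 141 133 131 139]
 [134  75  74  75  61  84  87  87  84  90  92 139 137 140 135]
 [137  63  75  79  70  87  82  79  84  88 101 137 141 135 136]
 [137 139 127  72  76  79  84  88  89  80 138 137 135 141 137]
 [145 137 142 142 142 140 110  86 120 136 137 140 138 135 140]
 [138 144 144 138 141 144 142 139 141 138 142 145 137 136 136]
 [136 133 139 136 143 143 141 141 138 137 141 139 140 134 142]
 [137 139 140 135 143 144 137 138 142 142 140 139 140 134 135]
 [146 140 141 143 141 140 142 139 139 142 141 141 139 133 135]]
```

The knob top sits right on the prediction. I grasp it.

>>> carry_out(deltas=[[[0.7,-0.25,5],0],[[0.7,-0.25,9],0],[[0.7,-0.25,13],0],[[0.7,-0.25,15],0],[[0.7,-0.35,15.9],0],[[0.7,-0.35,15.9],0],[[0.7,-0.35,15.9],0]], hand=0.55)

```text
t: 36.78
eef_pos: [0.448, 0.1048, 0.0421]
tool_rot: [0.001, 0.834, 0.551, 0.007]
contact_force: [0.2, 0.6, 0.1]
gripper_width: 0.549
```

>>> carry_out(deltas=[[[0,0,0],0],[[0,0,0],0],[[0,0,0],0],[[0,0,0],0],[[0,0,0],0],[[0,0,0],0]], hand=0, newtons=60)

```text
t: 37.52
eef_pos: [0.4486, 0.1049, 0.0433]
tool_rot: [0.001, 0.834, 0.551, 0.007]
contact_force: [-1.5, -0.8, 10.4]
gripper_width: 0.247
```

>>> carry_out(deltas=[[[0,0,-2],0],[[0,0,-5],0],[[0,0,-10],0],[[0,0,-15],0],[[0,0,-17],0],[[0,0,-17],0],[[0,0,-17],0]])

```text
t: 38.4
eef_pos: [0.4452, 0.1037, 0.2121]
tool_rot: [0.001, 0.834, 0.551, 0.006]
contact_force: [1.4, -0.8, -3.2]
gripper_width: 0.251
```

```bash
python3 - <<'E'
from h import *
e,r,o=pose(); print(e.round(4),o['contact_force'].round(1),delta((.6335,.007,.2)))
E
```

```text
[0.4452 0.1037 0.2121] [ 1.4 -0.8 -3.2] [-1.52 21.1   1.39]
```

>>> carry_out(deltas=[[[-0.4,4.5,0],0],[[-0.7,9,0],0],[[-1,13.5,0],0],[[-1.3,18,0],0],[[-1.5,21,0],0],[[-1.5,21,0],0],[[-1.5,21,0],0],[[-1.5,21,0],0]])

```text
t: 39.4
eef_pos: [0.6314, 0.0084, 0.2131]
tool_rot: [0.001, 0.834, 0.552, 0.006]
contact_force: [0.7, -1.0, -3.6]
gripper_width: 0.247
```

```bash
python3 - <<'E'
from h import *
e,r,o=pose(); print(e.round(4),delta((.6335,.0075,.12)),delta((.6335,.0075,.1033)))
a,c=snap('wrist','w16')
E
```

```text
[0.6314 0.0084 0.2131] [-0.08  0.16  9.31] [-0.1   0.15 10.98]
```

>>> carry_out(deltas=[[[-0.1,0.1,2],0],[[-0.1,0.1,4],0],[[-0.1,0.1,6],0],[[-0.1,0.1,8],0],[[-0.1,0.1,9],0],[[-0.1,0.1,9.4],0],[[-0.1,0.1,9.4],0],[[-0.1,0.1,9.4],0]])

```text
t: 40.45
eef_pos: [0.6337, 0.0075, 0.1202]
tool_rot: [0.001, 0.834, 0.552, 0.007]
contact_force: [0.0, 0.2, -2.7]
gripper_width: 0.243
```

```bash
python3 - <<'E'
from h import *
e,r,o=pose(); print(e.round(4),delta((.633,.0075,.1033)))
E
```

```text
[0.6337 0.0075 0.1202] [-0.05 -0.08  1.69]
```

>>> carry_out(deltas=[[[0,-0.1,0.5],0],[[0,-0.1,1],0],[[0,-0.1,1.4],0],[[0,-0.1,1.7],0],[[0,-0.1,1.85],0],[[0,-0.1,1.85],0]])

```text
t: 41.2
eef_pos: [0.6329, 0.008, 0.1035]
tool_rot: [0.0, 0.834, 0.552, 0.007]
contact_force: [-6.3, 0.8, 12.3]
gripper_width: 0.243
```

Contact came at 0.1035 m against 0.1033 expected, so the cover is seated. I release and retreat high.

>>> carry_out(deltas=[[[0,0,0],0],[[0,0,0],0],[[0,0,0],0],[[0,0,0],0]], hand=0.55)

```text
t: 41.7
eef_pos: [0.6329, 0.008, 0.1034]
tool_rot: [0.0, 0.834, 0.552, 0.007]
contact_force: [-0.2, -1.2, -0.4]
gripper_width: 0.551
```

>>> carry_out(deltas=[[[0,0,-3],0],[[0,0,-7],0],[[0,0,-12],0],[[0,0,-15],0],[[4,-4,-15],0],[[8,-8,-15],0],[[13,-12,-15],0],[[18,-16,-15],0],[[18,-16,-15],0]])

```text
t: 42.82
eef_pos: [0.5519, 0.2422, 0.2534]
tool_rot: [-0.001, 0.831, 0.556, 0.007]
contact_force: [0.2, -0.2, -0.2]
gripper_width: 0.546
```

```bash
python3 - <<'E'
from h import *
b,_=snap('side','s17'); t,ct=snap('top','t17')
cv2.imwrite('pics/c17.png',np.hstack([cv2.resize(t[70:270,80:480],(800,400))[:,400-50:750],cv2.resize(b[110:370,190:450],(400,400),interpolation=2)])[:,:,::-1])
E
```

```text
(no output)
```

View pics/c17.png

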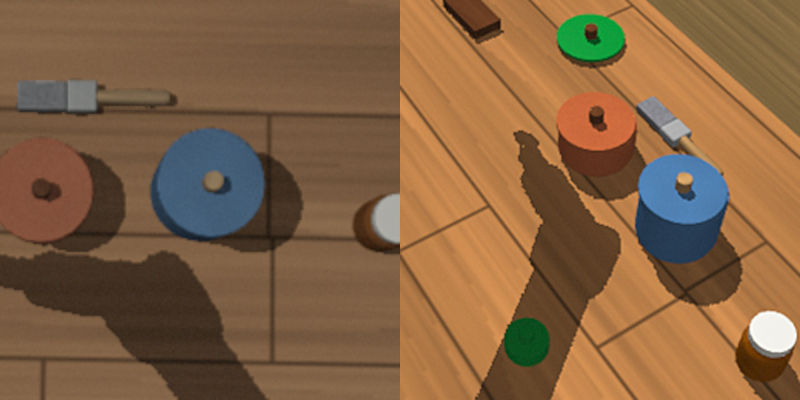

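Both covers lie flush and centred on their crocks. Jar, brush and board are where they were, and the arm is clear. I let it settle briefly and hand in.

>>> carry_out(deltas=[[[0,0,0],0],[[0,0,0],0],[[0,0,0],0],[[0,0,0],0]])

```text
t: 43.42
eef_pos: [0.5542, 0.2356, 0.2538]
tool_rot: [0.001, 0.834, 0.552, 0.007]
contact_force: [1.1, -0.1, 0.5]
gripper_width: 0.55
```

```bash
python3 -c "
from h import *
print(bot.hand_in())"
```

```text
the job is handed in; nothing more can be done
None
```

Both crocks are back together, and I handed the job in at about 43 s of the 144 s allowed. In the order asked, I laid the drop lid on the tall crock's ledge, set the white weight over its knob and seated the blue cover. Then I stood the cup in the low crock and seated the brown cover.

**Checks that agreed:** Each part met resistance within about 0.5 mm of its expected resting height. The last top and side pictures show both covers flush and centred, the jar, brush and board looking undisturbed, and the arm clear.

**Checks that disagreed:**
- **Positions from the top view:** it was 3–8 mm off for the weight and the brown cover. I corrected both with the wrist camera before grasping.
- **Cup in the top view:** circle detection found the wrong spot, so I re-measured the cup by other views.
- **Low crock:** one fit from the wrist camera, taken while the arm was still settling, was about 10 mm out. I discarded it.
- **Weight:** after placing it, its knob appeared about 3–4 mm off the predicted spot. The cavity has 11 mm of play, and it had come to rest at the right height.

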